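# Clamp a power module in the soldering fixture

## Task

Clamp the LED panel's power module in the soldering fixture with fingertip pushes alone, never lifting it. While both cam levers are still open, push the module by its right-hand end along the plate until it is home against the end stop at the left; then push each lever's arm round with a finger, counter-clockwise seen from above, until it reaches its stop and its cam squeezes the module against the long fence at the back. In the end the module is home against end stop and fence, both levers are fully closed, and the tools lying around are where they were.

Things in the scene. Friction and masses are not known exactly. Their poses are not given: they have to be found in the camera images.
- fixture: Fixed grey metal plate, 10 mm thick; origin on its underside at bench level. +x away from the robot, +y left. Plate: x -0.069..0.081, y -0.120..0.085. Two steel bars, tops 32 mm above the bench: the long fence at the back, front face at x = 0.055 (y -0.087..0.063), and the short end stop at the left, right-hand face at y = 0.060 (x -0.008..0.044). Two cam levers in front.
- power_module: Loose open-frame power supply, aluminium chassis, 66 (x) x 120 (y) x 30 mm high, 0.3 kg, on the plate. Origin: centre of its underside; axes as the fixture's. Home (on fence and end stop) it is at fixture x = 0.022, y = 0. Starts 15-40 mm short of the end stop, 1-5 mm short of the fence. Push its right-hand end (-y, screw terminal strip); slides with 1-3 N.
- lever_left (a joint): Left cam lever's angle about its vertical pivot, rad. 0 = open: arm points at 160 degrees counter-clockwise from the fixture's +x (to the robot and a little left). Grows counter-clockwise from above; 1.92 = closed at its stop: arm points along the fixture's -y (right). Starts at 0-0.35. Takes 1-2 N at its end, up to about 15 N at the last as the cam squeezes the module; stays where left.
- lever_right (a joint): The same for the right cam lever.
- lever_left_pivot (a point): Point on the left lever's pivot axis, 33 mm above the bench, half-way up its arm (fixture x = -0.0325, y = 0.040); fixed. Under the arm, 12 to 26 mm above the bench, a steel cam disc of radius 14 mm, 8 mm off the pivot, turns with it.
- lever_right_pivot (a point): The same for the right lever (fixture x = -0.0325, y = -0.040).
- lever_left_end (a point): Centre of the round end of the left lever's arm, 56 mm from the pivot, 33 mm above the bench; moves with it. The arm is a black bar 12 mm wide, 27 to 38 mm above the bench; its round end is 18 mm across, 26 to 40 mm above the bench; hub radius 11 mm. Under the arm is only bench or plate.
- lever_right_end (a point): The same for the right lever.
- multimeter: Bystander: dark hand multimeter lying face up, 157 x 77 x 46 mm, to the right. Origin at the centre of its underside. To be left alone.
- tweezers: Bystander: dark tweezers, 122 mm long, 8 mm thick, lying at the front right of the fixture. To be left alone.
- solder_spool: Bystander: spool of solder, 73 x 65 x 51 mm, standing behind the fixture. To be left alone.

How it is judged:
By the outcome, as a careful person would: the job done as asked, in the order asked, and still so for the second after the job is handed in, with the robot touching nothing.
It also fails if it takes over 62 s, if anything falls off the work surface, if the arm or the gripper's body presses on something with over 40 N, if the wrist force passes 120 N, or if a joint passes its speed limit or range.

## Robot

A 7-joint arm with a two-finger parallel gripper is mounted at the origin on a cart in front of the work surface, level with it; the furniture and walls round the work are solid. World frame = base frame: x ahead of the robot, y to its left, z up, the work surface at z = 0. Lengths are in m, angles in rad, forces in N, time in s.
With the tool pointing down it reaches from about 0.425 to 0.875 m from the base axis. Payload 4.7 kg.
Tool frame: the origin (TCP) lies at the very end of the fingers, on their centre line; the grasp point (between the pads) lies 19 mm behind it; z points along the fingers, y is the line along which they close (so a half turn about z gives the same grasp; the last joint's range is limited). The gripper opens to 85 mm and grips with 20 to 120 N. Pads are 22 mm wide; open, the fingers measure 114 mm over their backs; the gripper's body (76 mm by 85 mm) begins 54 mm behind the grasp point. The pads swing forward as they close: fully open they stand 13 mm farther back than shut.
Start: joints at [1.192, 0.321, -0.07, 1.45, 0.023, 1.371, -0.057], TCP at [0.249, -0.601, 0.231] pointing down, gripper open.
Joint ranges: [-2.86, 2.86], [-0.3, 2.09], [-1.38, 1.24], [0.06, 2.45], [-1.56, 4.7], [0.09, 2.05], [-2.69, 2.69]. Speed limits (rad/s): [2.57, 2.57, 3.14, 3.14, 3.14, 3.14, 3.14].

## Interface

Orientations are given as a unit quaternion [w, x, y, z].
In Python, from plant import * gives the robot as it stands. The module is installed in compiled form; this text tells all that it offers.
- The arm moves only by the tool carry_out, never from a script. Its argument "steps" is one flat list of numbers, 7 for each row, row after row: the closure in counts, from 0 (fully open) to 255 (shut), then the shift along the tool's x, y, z normalised to -1 to 1, where 1 is 0.1 m, then the turn, a rotation vector about the tool's x, y, z normalised to -1 to 1, where 1 is 180 degrees. A call has 1 to 8 rows; each row shifts and turns the commanded pose from where the row before left it, along the tool's axes as they then stand; what a row does not reach is not made up. A row lasts 1/8 s, in which the tool goes at most 62.5 mm and 10.7 degrees, less where a joint would pass 70% of its speed; a pose out of reach is approached as far as the arm can. A call with a number of a shift or a turn outside -1 to 1 is refused whole. A call with a gripper value outside its range is refused whole. The fingers move at their own pace and stop on an object; "grip_force" is the grip in N (left out, the last holds). Time passes only in rows, so rows that do not move let the fingers close. It gives the time, the measured TCP pose, the force, the opening and the grip force at its end, in the units of the state.
- state(): the state, without advancing time (a new reading comes with each control period).
- get_image(name): name is "side" or "top" or "wrist"; returns a dict with "img" (400x640x3 uint8, red, green, blue), "intrinsics" (3x3 intrinsics, pixels), "R" (3x3) and "t" (3): a world point X has camera coordinates R X + t. Camera axes: x right, y down, z forward; pixel columns grow to the right and rows downward; lengths in m; the calibration is good to about 2 mm. A picture is of the moment at which its call begins. There is no depth.
- job_done(): hands the job in; it is judged then, once.
The state is a dict: "time": time; "joint_pos": joint angles; "joint_velocities": joint speeds; "tau": joint torques, N m; "eef_pos": TCP position; "tcp_rot": TCP orientation; "ft_force": force on the tool from outside, world axes, zero at the start; "ft_torque": the same for the moment, N m; "width": finger opening in m; "finger_force": force on a finger pad.
Only numpy, scipy, OpenCV 4.12 (cv2) and the standard library are available. Lean on these libraries where they do the work, as an engineer would, in place of code of your own. Each camera call takes 0.05 s, during which the arm holds its last target. There are 200 camera calls.

## Working session

There is one attempt and no reset: what is moved stays moved. The work goes in short steps, Python scripts to look and compute and a tool call to move; the robot and the scene stay as the last step left them, time stands still between calls to the robot, and variables do not carry over. Pictures are saved under pics/ and viewed, at most 10 in all, crops included, and the job is handed in when it is done.

Besides the shell and the picture viewer there is one more tool, called after ">>>" by a JSON object that holds its "api" and its "payload", one argument or row to a line. carry_out: Moves the arm, as the interface text tells. Its arguments: {"type":"object","properties":{"steps":{"type":"array"},"grip_force":{"type":"number"}},"required":["steps"]}

```bash
mkdir -p pics; cat > h.py <<'E'
from plant import *
import numpy as np, cv2
def shot(n,f):
    d=get_image(n); cv2.imwrite('pics/'+f,d['img'][:,:,::-1]); np.savez('pics/'+f+'.npz',**d); return d
def ray(d,u,v,z):
    K,R,t=[np.array(d[k]) for k in('intrinsics','R','t')]
    c=-R.T@t; r=R.T@np.linalg.solve(K,[u,v,1]); return c+r*(z-c[2])/r[2]
def proj(d,X):
    K,R,t=[np.array(d[k]) for k in('intrinsics','R','t')]
    p=K@(R@np.array(X)+t); return p[:2]/p[2]
E
python3 - <<'E'
from h import *
s=state(); print({k:np.round(s[k],3) for k in('time','eef_pos','tcp_rot','width','ft_force')})
for n in('top','side'):
    d=shot(n,n+'1.png'); print(n,np.round(-np.array(d['R']).T@d['t'],3),np.round(d['R'],2).tolist(),d['intrinsics'][0][0])
E
```

```text
{'time': np.float64(0.0), 'eef_pos': array([ 0.249, -0.6  ,  0.23 ]), 'tcp_rot': array([-0.001,  0.981,  0.195, -0.   ]), 'width': np.float64(0.085), 'ft_force': array([0.654, 0.682, 0.74 ])}
top [0.382 0.002 1.193] [[-0.03, -1.0, -0.03], [-0.99, 0.03, -0.15], [0.15, 0.02, -0.99]] 502.26403948828056
side [ 0.088 -0.625  0.495] [[0.81, -0.59, 0.01], [-0.28, -0.4, -0.87], [0.52, 0.7, -0.49]] 420.76532423593585
```

View pics/top1.png

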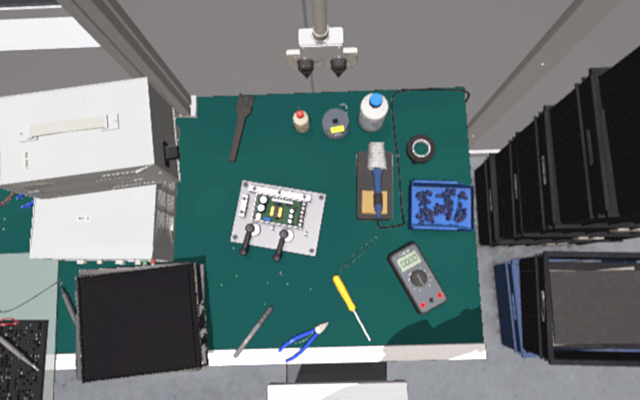

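View pics/side1.png

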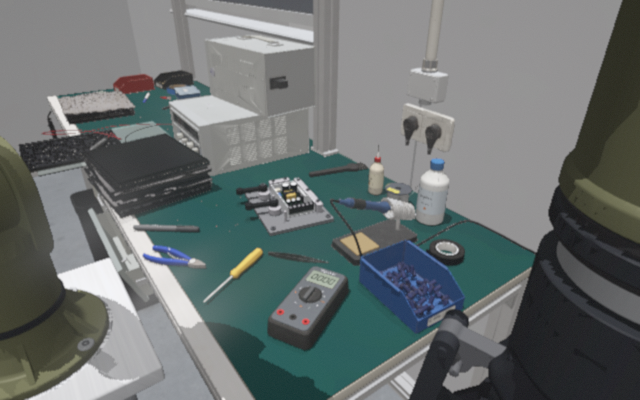

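The top view shows the fixture plate at about (278,218), turned slightly clockwise in the image. The lever arms point down to (246,250) and (279,257), and the tweezers are near (357,253). The side view shows the multimeter, iron and blue bin in front of and to the right of the fixture.

```bash
python3 - <<'E'
from h import *
d=dict(np.load('pics/top1.png.npz')); im=d['img'].astype(int)
g=((im.max(2)-im.min(2)<25)&(im.min(2)>95)).astype(np.uint8)
g[:, :222]=0; g[:,335:]=0; g[:172]=0; g[270:]=0
m=cv2.morphologyEx(g,cv2.MORPH_CLOSE,np.ones((7,7)))
cs,_=cv2.findContours(m,cv2.RETR_EXTERNAL,cv2.CHAIN_APPROX_NONE)
c=max(cs,key=cv2.contourArea)
w=np.array([ray(d,*p[0],0.01)[:2] for p in c],np.float32)
r=cv2.minAreaRect(w*1000); b=cv2.boxPoints(r); print(r); print(b)
cr=cv2.resize(d['img'][170:270,220:340,::-1],None,fx=6,fy=6,interpolation=cv2.INTER_CUBIC)
for p in b:
    q=proj(d,[p[0]/1000,p[1]/1000,.01]); cv2.circle(cr,(int((q[0]-220)*6+3),int((q[1]-170)*6+3)),4,(0,0,255),-1)
cv2.imwrite('pics/crop1.png',cr)
E
```

```text
((526.760009765625, 128.7742919921875), (207.51101684570312, 165.83526611328125), 78.50808715820312)
[[424.83347   43.618446]
 [587.34424   10.579147]
 [628.6865   213.93015 ]
 [466.17578  246.96944 ]]
```

View pics/crop1.png

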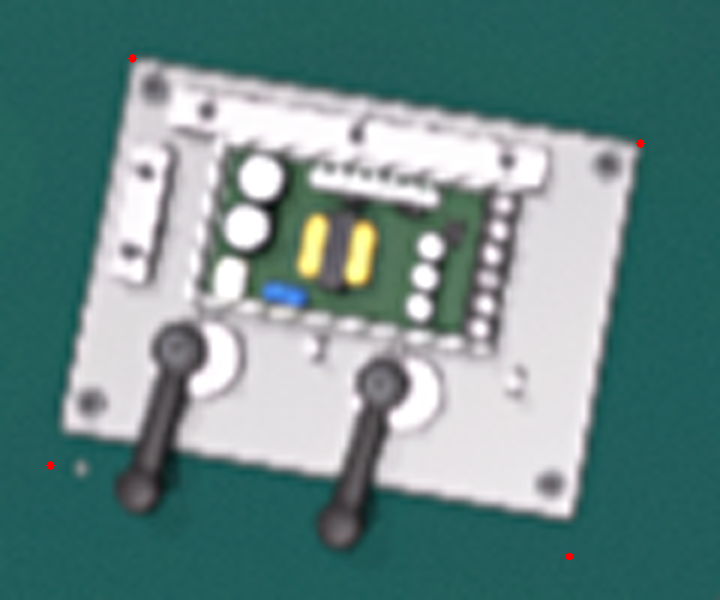

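The crop shows the plate corners at (133,58), (636,146), (572,518) and (64,432). A speck in front spoiled the rectangle fit. The hubs are at (180,348) and (382,383), the arm ends at (139,490) and (340,525), and the module's terminal end runs from (517,195) to (490,350).

```bash
cat >> h.py <<'E'
def fit(P,W):
    P=np.array(P);W=np.array(W);a=P-P.mean(0);b=W-W.mean(0)
    th=np.arctan2((a[:,0]*b[:,1]-a[:,1]*b[:,0]).sum(),(a*b).sum())
    R=np.array([[np.cos(th),-np.sin(th)],[np.sin(th),np.cos(th)]]); o=W.mean(0)-R@P.mean(0)
    return th,R,o,W-(P@R.T+o)
E
python3 - <<'E'
from h import *
d=dict(np.load('pics/top1.png.npz'))
f=lambda x,y,z: ray(d,220+(x-2.5)/6,170+(y-2.5)/6,z)[:2]
W=[f(133,58,.01),f(636,146,.01),f(572,518,.01),f(64,432,.01)]
P=[(.081,.085),(.081,-.12),(-.069,-.12),(-.069,.085)]
th,R,o,e=fit(P,W); print(th,np.degrees(th),o,(e*1000).round(1).tolist())
g=lambda w:(R.T@(w-o)).round(4)
for n,x,y,z in [('hubL',180,348,.038),('hubR',382,383,.038),('endL',139,490,.04),('endR',340,525,.04),('mod br',520,195,.04),('mod fr',490,350,.04),('mod fl',195,300,.04),('stop r face',170,160,.032),('postL',315,345,.03),('postR',515,380,.03)]:
    w=f(x,y,z); print(n,w.round(4),g(w))
d0=R@np.array([.022,0])+o;print('home',d0)
E
```

```text
-0.19881594232994543 -11.391314395422244 [0.53090533 0.14566191] [[1.6, 0.5], [-0.5, 0.4], [-0.2, 0.2], [-0.9, -1.1]]
hubL [0.5079 0.1908] [-0.0314  0.0397]
hubR [0.492  0.1127] [-0.0317 -0.04  ]
endL [0.4535 0.2066] [-0.0879  0.0445]
endR [0.4379 0.1296] [-0.088  -0.0341]
mod br [0.5632 0.0577] [ 0.049  -0.0799]
mod fr [0.5032 0.0707] [-0.0123 -0.079 ]
mod fl [0.5262 0.1845] [-0.0123  0.0371]
stop r face [0.5828 0.1951] [0.0411 0.0588]
postL [0.5083 0.1394] [-0.0209 -0.0106]
postR [0.4923 0.0619] [-0.0213 -0.0898]
home [0.55247195 0.14131672]
```

>>> {"api": "carry_out", "payload": {
  "steps": [255,0,0,0,0,0,-0.052,255,0,0,0,0,0,-0.052,255,0,0,0,0,0,-0.052,255,0,0,0,0,0,-0.052,255,0,0,0,0,0,-0.052,255,0,0,0,0,0,-0.052,255,0.4,0.1,0,0,0,0],
  "grip_force": 40
}}

```text
time: 0.98
eef_pos: [0.2636, -0.565, 0.23]
tcp_rot: [-0.001, 0.775, 0.632, -0.001]
ft_force: [0.5, -0.2, 0.6]
width: 0.0003
finger_force: 0.0
```

>>> {"api": "carry_out", "payload": {
  "steps": [255,0.48,0.108,0,0,0,0,255,0.48,0.108,0,0,0,0,255,0.48,0.108,0,0,0,0,255,0.48,0.108,0,0,0,0,255,0.48,0.108,0,0,0,0,255,0.48,0.108,0,0,0,0,255,0.48,0.108,0,0,0,0,255,0.48,0.108,0,0,0,0]
}}

```text
time: 1.98
eef_pos: [0.4268, -0.2021, 0.2311]
tcp_rot: [-0.0, 0.774, 0.634, -0.0]
ft_force: [0.6, -0.5, -0.6]
width: 0.0001
finger_force: 0.0
```

```bash
cat >> h.py <<'E'
from scipy.spatial.transform import Rotation
TH=-0.1988; O=np.array([.5309,.1457]); RF=np.array([[np.cos(TH),-np.sin(TH)],[np.sin(TH),np.cos(TH)]])
def rep():
    s=state(); p=np.array(s['eef_pos']); q=np.array(s['tcp_rot']); M=Rotation.from_quat(q[[1,2,3,0]]).as_matrix()
    print('t',round(float(s['time']),2),'p',p.round(4),'fix',(RF.T@(p[:2]-O)).round(4),'F fix',(RF.T@np.array(s['ft_force'])[:2]).round(1),round(float(s['ft_force'][2]),1),'w',s['width'])
    print('yaw err deg',np.degrees(np.arctan2(M[1,0],M[0,0])-(TH+np.pi/2)).round(2),'tz',M[:,2].round(3),'q',np.round(s['joint_pos'],2)); return p,M
E
python3 -c "
from h import *
rep()"
```

```text
t 1.98 p [ 0.4268 -0.2021  0.2311] fix [-0.0333 -0.3615] F fix [ 0.7 -0.3] -0.6 w 0.00014522803198362553
yaw err deg 0.05 tz [-0. -0. -1.] q [ 0.93 -0.04 -0.53  1.86 -0.02  1.32  0.21]
```

>>> {"api": "carry_out", "payload": {
  "steps": [255,0.38,0.09,0,0,0,0,255,0.38,0.09,0,0,0,0,255,0.38,0.09,0,0,0,0,255,0.38,0.09,0,0,0,0,255,0.38,0.09,0,0,0,0,255,0.38,0.09,0,0,0,0,255,0,0,0,0,0,0,255,0,0,0,0,0,0]
}}

```text
time: 2.98
eef_pos: [0.524, 0.0085, 0.2308]
tcp_rot: [-0.0, 0.774, 0.634, -0.001]
ft_force: [-0.7, -1.1, 0.1]
width: 0.0001
finger_force: 0.0
```

```bash
python3 -c "
from h import *
rep()
d=shot('wrist','w1.png')
for n,X in [('plateBR',(.081,-.12,.01)),('plateFR',(-.069,-.12,.01)),('fence r end',(.055,-.087,.032)),('modBR',(.053,-.08,.04)),('modFR',(-.012,-.08,.04))]:
    print(n,proj(d,[*(RF@X[:2]+O),X[2]]).round(0))
"
```

```text
t 2.98 p [0.524  0.0085 0.2308] fix [ 0.0203 -0.1358] F fix [-0.5 -1.2] 0.1 w 9.979554766220629e-05
yaw err deg 0.04 tz [-0.001 -0.001 -1.   ] q [ 0.67  0.11 -0.78  1.74  0.08  1.33 -0.32]
plateBR [378. 153.]
plateFR [243. 153.]
fence r end [358. 125.]
modBR [357. 118.]
modFR [291. 118.]
```

View pics/w1.png

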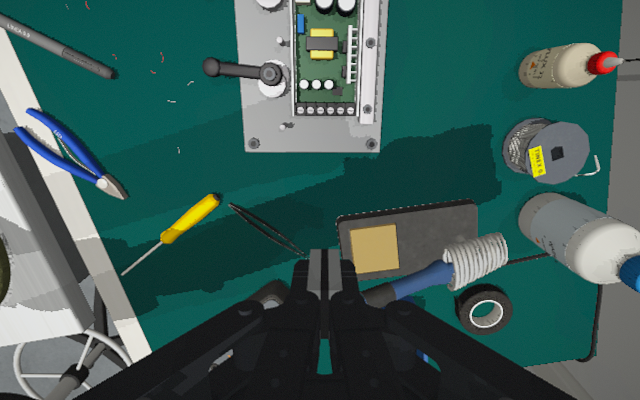

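The wrist view agrees with the fit: plate corners at (380,152) and (245,152) against a predicted (378,153) and (243,153). The module's right end is at row ~117, and the space to its right is clear.

>>> {"api": "carry_out", "payload": {
  "steps": [255,0.25,0.01,0,0,0,0,255,0,0,0.4,0,0,0,255,0,0,0.4,0,0,0,255,0,0,0.4,0,0,0,255,0,0,0.4,0,0,0,255,0,0,0.3,0,0,0,255,0,0,0.2,0,0,0,255,0,0,0,0,0,0]
}}

```text
time: 4.03
eef_pos: [0.5292, 0.0326, 0.0202]
tcp_rot: [-0.001, 0.774, 0.633, -0.001]
ft_force: [0.3, 0.0, 0.3]
width: 0.0004
finger_force: 0.0
```

```bash
python3 -c "
from h import *
rep()"
```

```text
t 4.03 p [0.5292 0.0326 0.0202] fix [ 0.0207 -0.1112] F fix [0.3 0.1] 0.3 w 0.00040736179531974487
yaw err deg -0.01 tz [-0.003 -0.    -1.   ] q [ 0.53  0.37 -0.74  1.94  0.31  0.94 -0.55]
```

>>> {"api": "carry_out", "payload": {
  "steps": [255,0.05,0,0,0,0,0,255,0.05,0,0,0,0,0,255,0.05,0,0,0,0,0,255,0.05,0,0,0,0,0,255,0.04,0,0,0,0,0,255,0.04,0,0,0,0,0,255,0.04,0,0,0,0,0,255,0,0,0,0,0,0]
}}

```text
time: 5.03
eef_pos: [0.5366, 0.0656, 0.0213]
tcp_rot: [-0.0, 0.773, 0.634, 0.0]
ft_force: [0.9, -0.3, 0.2]
width: -0.0002
finger_force: 0.3
```

```bash
python3 -c "
from h import *
rep()"
```

```text
t 5.03 p [0.5366 0.0656 0.0213] fix [ 0.0214 -0.0774] F fix [ 1.  -0.1] 0.2 w -0.00023456307521767155
yaw err deg 0.09 tz [ 0.     0.001 -1.   ] q [ 0.47  0.39 -0.74  1.92  0.32  0.95 -0.62]
```

>>> {"api": "carry_out", "payload": {
  "steps": [255,0.02,0,0,0,0,0,255,0.02,0,0,0,0,0,255,0.01,0,0,0,0,0]
}}

```text
time: 5.4
eef_pos: [0.5374, 0.0699, 0.0212]
tcp_rot: [-0.0, 0.773, 0.634, -0.0]
ft_force: [0.2, -2.2, -0.0]
width: -0.0001
finger_force: 1.2
```

>>> {"api": "carry_out", "payload": {
  "steps": [255,0.01,0,0,0,0,0]
}}

```text
time: 5.52
eef_pos: [0.5377, 0.0708, 0.0212]
tcp_rot: [-0.0, 0.773, 0.634, -0.0]
ft_force: [-0.6, -1.5, 0.9]
width: 0.0
finger_force: 1.1
```

>>> {"api": "carry_out", "payload": {
  "steps": [255,0.01,0,0,0,0,0]
}}

```text
time: 5.65
eef_pos: [0.5378, 0.0717, 0.0212]
tcp_rot: [0.0, 0.773, 0.634, -0.0]
ft_force: [-1.5, -4.7, 1.6]
width: 0.0002
finger_force: 2.2
```

```bash
python3 -c "
from h import *
rep()
d=shot('top','top2.png'); 
cr=cv2.resize(d['img'][170:270,220:340,::-1],None,fx=6,fy=6,interpolation=cv2.INTER_CUBIC); cv2.imwrite('pics/crop2.png',cr)"
```

```text
t 5.65 p [0.5378 0.0717 0.0212] fix [ 0.0214 -0.0712] F fix [-0.5 -4.9] 1.6 w 0.00024273573747903238
yaw err deg 0.06 tz [-0. -0. -1.] q [ 0.46  0.4  -0.74  1.91  0.33  0.95 -0.63]
```

View pics/crop2.png

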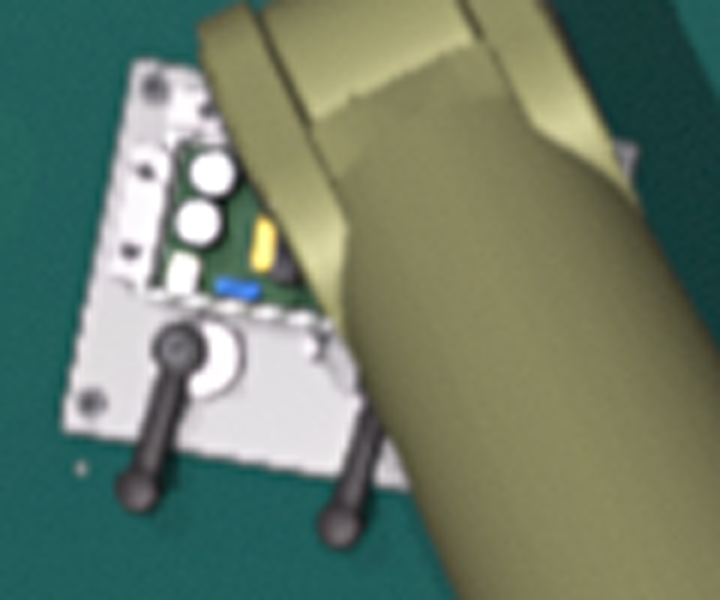

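The module now sits right up to the end stop at (165,200), and the finger is where home predicts. I'll press a little more to confirm, then back off and rise.

>>> {"api": "carry_out", "payload": {
  "steps": [255,0.015,0,0,0,0,0,255,0,0,0,0,0,0]
}}

```text
time: 5.95
eef_pos: [0.5378, 0.0717, 0.0212]
tcp_rot: [0.0, 0.774, 0.634, -0.001]
ft_force: [-1.6, -5.5, 3.2]
width: -0.0001
finger_force: 2.8
```

>>> {"api": "carry_out", "payload": {
  "steps": [255,-0.1,0,0,0,0,0,255,-0.2,0,0,0,0,0,255,0,0,-0.3,0,0,0,255,0,0,-0.4,0,0,0,255,0,0,-0.2,0,0,0,255,0,0,0,0,0,0]
}}

```text
time: 6.7
eef_pos: [0.5334, 0.0441, 0.1124]
tcp_rot: [0.001, 0.773, 0.634, 0.001]
ft_force: [0.4, -0.3, 0.3]
width: -0.0001
finger_force: 0.0
```

```bash
python3 -c "
from h import *
rep()"
```

```text
t 6.7 p [0.5334 0.0441 0.1124] fix [ 0.0225 -0.0992] F fix [ 0.5 -0.3] 0.3 w -9.87202064018853e-05
yaw err deg 0.06 tz [ 0.003 -0.    -1.   ] q [ 0.58  0.25 -0.79  1.86  0.2   1.11 -0.49]
```

>>> {"api": "carry_out", "payload": {
  "steps": [255,0.33,-0.34,0,0,0,0,255,0.33,-0.34,0,0,0,0,255,0.33,-0.34,0,0,0,0,255,0,0,0,0,0,0,255,0,0,0,0,0,0]
}}

```text
time: 7.32
eef_pos: [0.4514, 0.1602, 0.1102]
tcp_rot: [-0.0, 0.773, 0.634, -0.001]
ft_force: [0.1, 0.1, 0.1]
width: -0.0002
finger_force: 0.0
```

```bash
python3 -c "
from h import *
rep()
P=np.array([-.0325,-.04]);pc=None
for f in [174,185,195,205,215,225,235,245,255,262,270]:
    a=np.array([np.cos(np.radians(f)),np.sin(np.radians(f))]);n=np.array([-a[1],a[0]])
    C=P+.048*a-n*(.008+.011*abs(n[1])+.0145*abs(n[0])); print(f,C.round(4),'tool dx,dy norm',None if pc is None else ((C-pc)[::-1]*10).round(3)); pc=C
d=shot('wrist','w2.png')
for X in [(-.0325,-.04,.038),(-.0325,.04,.038)]: print(proj(d,[*(RF@X[:2]+O),X[2]]).round(0))
"
```

```text
t 7.33 p [0.4514 0.1602 0.1102] fix [-0.0808 -0.0015] F fix [0.1 0.1] 0.1 w -0.00018202670873136196
yaw err deg 0.07 tz [-0.001 -0.001 -1.   ] q [ 0.46  0.13 -0.9   1.98  0.12  1.08 -0.68]
174 [-0.0781 -0.0146] tool dx,dy norm None
185 [-0.0821 -0.024 ] tool dx,dy norm [-0.094 -0.04 ]
195 [-0.0847 -0.0308] tool dx,dy norm [-0.068 -0.026]
205 [-0.0862 -0.0384] tool dx,dy norm [-0.076 -0.015]
215 [-0.0863 -0.0468] tool dx,dy norm [-0.083 -0.002]
225 [-0.0848 -0.0555] tool dx,dy norm [-0.087  0.015]
235 [-0.0815 -0.0643] tool dx,dy norm [-0.088  0.034]
245 [-0.0762 -0.0726] tool dx,dy norm [-0.083  0.053]
255 [-0.0689 -0.0799] tool dx,dy norm [-0.073  0.072]
262 [-0.0628 -0.0842] tool dx,dy norm [-0.043  0.061]
270 [-0.055 -0.088] tool dx,dy norm [-0.038  0.078]
[389. 263.]
[397. 155.]
```

View pics/w2.png

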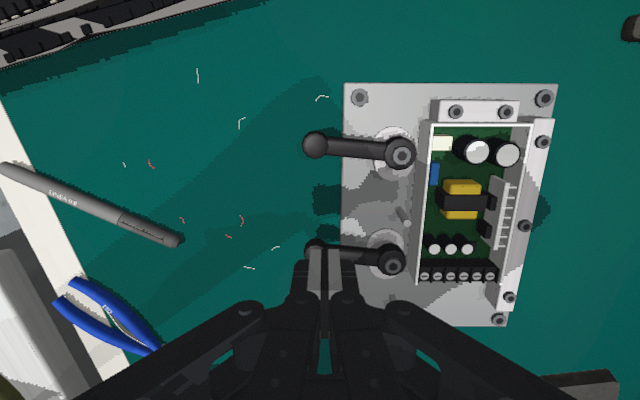

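The hubs are at (391,263) and (400,155), as predicted, and the module is flush against the end stop. The fingers are above the gap between the two arms, so I'll go down.

>>> {"api": "carry_out", "payload": {
  "steps": [255,0.03,0,0.3,0,0,0,255,0,0,0.3,0,0,0,255,0,0,0.28,0,0,0,255,0,0,0,0,0,0]
}}

```text
time: 7.88
eef_pos: [0.4508, 0.1623, 0.021]
tcp_rot: [-0.002, 0.774, 0.633, -0.002]
ft_force: [0.1, 0.6, 0.4]
width: 0.0002
finger_force: 0.0
```

>>> {"api": "carry_out", "payload": {
  "steps": [255,-0.08,0.01,0,0,0,0,255,-0.08,0,0,0,0,0,255,-0.09,-0.03,0,0,0,0,255,-0.07,-0.025,0,0,0,0,255,-0.075,-0.015,0,0,0,0]
}}

```text
time: 8.5
eef_pos: [0.4389, 0.126, 0.0237]
tcp_rot: [0.0, 0.773, 0.634, 0.001]
ft_force: [1.3, 1.0, 0.5]
width: 0.0002
finger_force: 0.9
```

```bash
python3 -c "
from h import *
rep()"
```

```text
t 8.5 p [0.4389 0.126  0.0237] fix [-0.0863 -0.0375] F fix [1.1 1.2] 0.5 w 0.00015812088350108307
yaw err deg 0.06 tz [ 0.001  0.    -1.   ] q [ 0.48  0.22 -0.87  2.11  0.22  0.9  -0.71]
```

>>> {"api": "carry_out", "payload": {
  "steps": [255,-0.085,0,0,0,0,0,255,-0.085,0.015,0,0,0,0,255,-0.088,0.034,0,0,0,0,255,-0.083,0.053,0,0,0,0,255,-0.073,0.072,0,0,0,0,255,0,0,0,0,0,0]
}}

```text
time: 9.25
eef_pos: [0.4484, 0.0824, 0.0233]
tcp_rot: [-0.0, 0.774, 0.634, 0.001]
ft_force: [0.3, 2.6, 0.7]
width: -0.0002
finger_force: 1.4
```

```bash
python3 -c "
from h import *
rep()"
```

```text
t 9.25 p [0.4484 0.0824 0.0233] fix [-0.0683 -0.0784] F fix [-0.2  2.6] 0.7 w -0.00023029949659967425
yaw err deg 0.02 tz [ 0.001  0.001 -1.   ] q [ 0.55  0.22 -0.84  2.11  0.21  0.89 -0.61]
```

>>> {"api": "carry_out", "payload": {
  "steps": [255,-0.045,0.06,0,0,0,0,255,-0.035,0.06,0,0,0,0,255,0,0.03,0,0,0,0,255,0,0,0,0,0,0]
}}

```text
time: 9.75
eef_pos: [0.4592, 0.0749, 0.023]
tcp_rot: [-0.003, 0.773, 0.635, -0.0]
ft_force: [-2.7, 9.8, 2.1]
width: 0.0005
finger_force: 5.4
```

```bash
python3 -c "
from h import *
rep()"
```

```text
t 9.75 p [0.4592 0.0749 0.023 ] fix [-0.0563 -0.0836] F fix [-4.6  9. ] 2.1 w 0.0005431215786693388
yaw err deg 0.19 tz [-0.004  0.004 -1.   ] q [ 0.56  0.24 -0.83  2.09  0.22  0.9  -0.59]
```

>>> {"api": "carry_out", "payload": {
  "steps": [255,0.03,0.02,0,0,0,0,255,0,0.02,0,0,0,0,255,0,0.02,0,0,0,0,255,0,0,0,0,0,0]
}}

```text
time: 10.25
eef_pos: [0.4639, 0.074, 0.0223]
tcp_rot: [-0.002, 0.773, 0.634, -0.003]
ft_force: [-6.0, 5.4, 3.4]
width: -0.0004
finger_force: 4.3
```

```bash
python3 -c "
from h import *
rep()"
```

```text
t 10.25 p [0.4639 0.074  0.0223] fix [-0.0515 -0.0835] F fix [-7.   4.2] 3.4 w -0.0003700929847597424
yaw err deg 0.12 tz [-0.007  0.    -1.   ] q [ 0.55  0.26 -0.82  2.07  0.24  0.91 -0.6 ]
```

>>> {"api": "carry_out", "payload": {
  "steps": [255,0.01,0.03,0,0,0,0,255,0,0.03,0,0,0,0,255,0,0.02,0,0,0,0,255,0,0,0,0,0,0]
}}

```text
time: 10.75
eef_pos: [0.4644, 0.0739, 0.021]
tcp_rot: [-0.006, 0.773, 0.634, -0.01]
ft_force: [-24.0, 7.0, 18.7]
width: -0.0
finger_force: 13.7
```

>>> {"api": "carry_out", "payload": {
  "steps": [255,0.01,0.03,0,0,0,0,255,0,0.03,0,0,0,0,255,0,0,0,0,0,0]
}}

```text
time: 11.12
eef_pos: [0.4647, 0.0739, 0.0202]
tcp_rot: [-0.009, 0.773, 0.635, -0.015]
ft_force: [-40.0, 5.6, 31.7]
width: -0.0002
finger_force: 21.0
```

```bash
python3 -c "
from h import *
rep()"
```

```text
t 11.12 p [0.4647 0.0739 0.0202] fix [-0.0507 -0.0834] F fix [-40.3  -2.4] 31.7 w -0.0002156530760486366
yaw err deg 0.2 tz [-0.035 -0.004 -0.999] q [ 0.53  0.29 -0.81  2.05  0.25  0.94 -0.61]
```

Right lever is on its stop: 40 N with under 1 mm of motion. I'll back off and move to the left of the left arm.

>>> {"api": "carry_out", "payload": {
  "steps": [255,0,-0.14,0,0,0,0,255,0,-0.2,0,0,0,0,255,0,0,-0.4,0,0,0,255,0,0,-0.4,0,0,0,255,0.4,0,0,0,0,0,255,0.4,0,0,0,0,0,255,0.4,0,0,0,0,0,255,0.45,0,0,0,0,0]
}}

```text
time: 12.12
eef_pos: [0.4813, 0.2396, 0.1028]
tcp_rot: [0.001, 0.774, 0.633, -0.001]
ft_force: [0.9, -0.2, 0.1]
width: 0.0
finger_force: 0.0
```

>>> {"api": "carry_out", "payload": {
  "steps": [255,0,0,0,0,0,0,255,0,0,0,0,0,0]
}}

```text
time: 12.38
eef_pos: [0.4803, 0.2393, 0.1026]
tcp_rot: [0.0, 0.774, 0.634, -0.001]
ft_force: [0.1, -0.5, 0.7]
width: 0.0
finger_force: 0.0
```

```bash
python3 -c "
from h import *
rep()
d=shot('wrist','w3.png')
for X in [(-.0325,-.04,.038),(-.0325,.04,.038),(-.0325,-.096,.04)]: print(proj(d,[*(RF@X[:2]+O),X[2]]).round(0))
"
```

```text
t 12.38 p [0.4803 0.2393 0.1026] fix [-0.0681  0.0818] F fix [ 0.2 -0.5] 0.7 w 2.2623542661659054e-05
yaw err deg 0.03 tz [-0.001 -0.002 -1.   ] q [ 0.31  0.32 -0.94  1.86  0.29  1.11 -0.93]
[368. 361.]
[373. 273.]
[366. 416.]
```

View pics/w3.png

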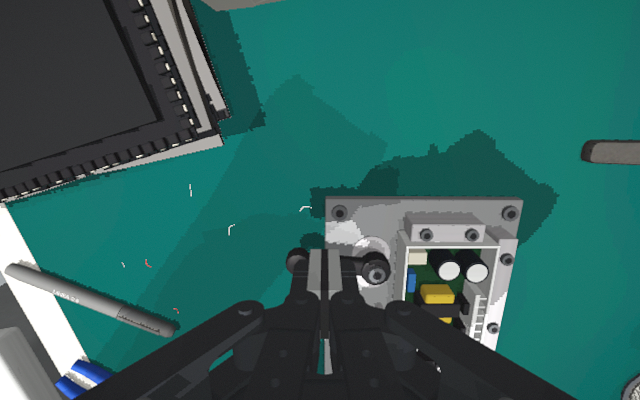

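The left lever is still open, arm end at (300,260) and hub at (375,270). I'll go down left of it and sweep.

>>> {"api": "carry_out", "payload": {
  "steps": [255,0.03,-0.11,0,0,0,0,255,0,0,0.3,0,0,0,255,0,0,0.3,0,0,0,255,0,0,0.2,0,0,0,255,0,0,0,0,0,0]
}}

```text
time: 13.05
eef_pos: [0.4691, 0.2451, 0.0222]
tcp_rot: [-0.0, 0.774, 0.634, -0.001]
ft_force: [-0.3, 0.7, 1.2]
width: -0.0002
finger_force: 0.0
```

>>> {"api": "carry_out", "payload": {
  "steps": [255,-0.08,0,0,0,0,0,255,-0.1,0,0,0,0,0,255,-0.1,-0.03,0,0,0,0,255,-0.07,-0.025,0,0,0,0,255,-0.075,-0.01,0,0,0,0,255,-0.083,0,0,0,0,0]
}}

```text
time: 13.8
eef_pos: [0.4542, 0.1974, 0.0236]
tcp_rot: [0.0, 0.773, 0.634, 0.001]
ft_force: [1.9, 2.5, -0.2]
width: -0.0001
finger_force: 1.1
```

```bash
python3 -c "
from h import *
rep()"
```

```text
t 13.8 p [0.4542 0.1974 0.0236] fix [-0.0855  0.0356] F fix [1.4 2.8] -0.2 w -7.409310162379305e-05
yaw err deg 0.08 tz [ 0.001  0.001 -1.   ] q [ 0.36  0.34 -0.91  2.02  0.33  0.93 -0.93]
```

>>> {"api": "carry_out", "payload": {
  "steps": [255,-0.085,0.01,0,0,0,0,255,-0.085,0.03,0,0,0,0,255,-0.08,0.05,0,0,0,0,255,-0.07,0.07,0,0,0,0,255,-0.03,0.07,0,0,0,0,255,0,0.06,0,0,0,0,255,0,0.05,0,0,0,0,255,0,0,0,0,0,0]
}}

```text
time: 14.8
eef_pos: [0.4771, 0.1553, 0.0221]
tcp_rot: [-0.001, 0.774, 0.634, -0.004]
ft_force: [-6.4, 0.4, 3.6]
width: -0.0002
finger_force: 3.3
```

```bash
python3 -c "
from h import *
rep()"
```

```text
t 14.8 p [0.4771 0.1553 0.0221] fix [-0.0546 -0.0012] F fix [-6.3 -0.9] 3.6 w -0.00015978710672663441
yaw err deg 0.04 tz [-0.008 -0.003 -1.   ] q [ 0.42  0.36 -0.89  2.    0.34  0.95 -0.84]
```

>>> {"api": "carry_out", "payload": {
  "steps": [255,0,0.04,0,0,0,0,255,0,0.03,0,0,0,0,255,0,0.02,0,0,0,0,255,0,0,0,0,0,0]
}}

```text
time: 15.3
eef_pos: [0.481, 0.1542, 0.0216]
tcp_rot: [-0.004, 0.773, 0.634, -0.008]
ft_force: [-19.3, 1.1, 15.0]
width: 0.0002
finger_force: 9.6
```

>>> {"api": "carry_out", "payload": {
  "steps": [255,0,0.03,0,0,0,0,255,0,0.03,0,0,0,0,255,0,0,0,0,0,0]
}}

```text
time: 15.68
eef_pos: [0.4812, 0.1541, 0.021]
tcp_rot: [-0.006, 0.772, 0.635, -0.013]
ft_force: [-32.0, 2.4, 26.0]
width: -0.0002
finger_force: 16.7
```

```bash
python3 -c "
from h import *
rep()"
```

```text
t 15.68 p [0.4812 0.1541 0.021 ] fix [-0.0504 -0.0015] F fix [-31.8  -3.9] 26.0 w -0.0001925133909476661
yaw err deg 0.23 tz [-0.027 -0.006 -1.   ] q [ 0.41  0.38 -0.88  1.97  0.35  0.97 -0.83]
```

Left lever is at its stop too. I'll retreat and look.

>>> {"api": "carry_out", "payload": {
  "steps": [255,0,-0.14,0,0,0,0,255,0,-0.2,0,0,0,0,255,0,0,-0.4,0,0,0,255,0,0,-0.5,0,0,0,255,0,0,-0.5,0,0,0,255,0,0,-0.5,0,0,0,255,-0.5,0,0,0,0,0,255,-0.5,0,0,0,0,0]
}}

```text
time: 16.68
eef_pos: [0.442, 0.0602, 0.214]
tcp_rot: [0.001, 0.773, 0.634, -0.0]
ft_force: [1.1, -0.9, -0.5]
width: -0.0002
finger_force: 0.0
```

>>> {"api": "carry_out", "payload": {
  "steps": [255,-0.5,0,0,0,0,0,255,-0.5,0,0,0,0,0,255,-0.5,0,0,0,0,0,255,-0.5,0,0,0,0,0,255,0,0,0,0,0,0,255,0,0,0,0,0,0]
}}

```text
time: 17.42
eef_pos: [0.4025, -0.1339, 0.2132]
tcp_rot: [-0.0, 0.774, 0.634, -0.0]
ft_force: [0.6, 0.1, 1.5]
width: -0.0001
finger_force: 0.0
```

```bash
python3 -c "
from h import *
rep()
d=shot('top','top3.png')
cr=cv2.resize(d['img'][170:270,220:340,::-1],None,fx=6,fy=6,interpolation=cv2.INTER_CUBIC); cv2.imwrite('pics/crop3.png',cr)
a=np.load('pics/top1.png.npz')['img'].astype(int); D=(abs(a-d['img']).max(2)>40)
print('spool diff',D[105:140,318:352].sum(),'meter',D[240:312,388:448].sum(),'tweez',D[235:272,340:380].sum())"
```

```text
t 17.43 p [ 0.4025 -0.1339  0.2132] fix [-0.0706 -0.2994] F fix [0.6 0.2] 1.5 w -6.458099250451681e-05
yaw err deg 0.02 tz [-0.001  0.    -1.   ] q [ 0.91 -0.16 -0.58  1.98 -0.09  1.3   0.16]
spool diff 0 meter 3350 tweez 226
```

View pics/crop3.png

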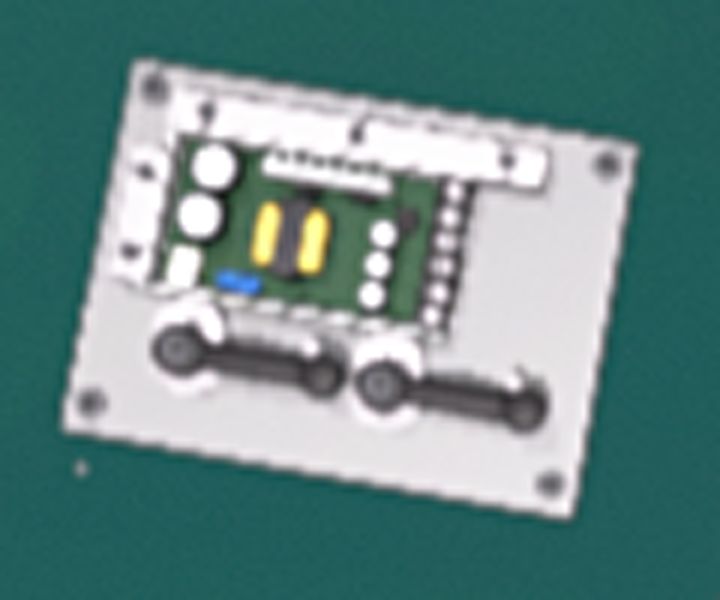

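Both arms lie parallel to the fence, with ends at (321,374) and (524,407). The module is flush with the end stop and the fence. The image differences at the meter and tweezers are most likely the arm now covering them, since it never came near either.

```bash
python3 -c "
from plant import *
print(job_done())"
```

```text
the job is handed in; nothing more can be done
None
```

I handed the job in at about 17.4 s: the module is home against the end stop and fence, and both levers were pushed onto their stops, right then left. The spool showed no change; the arm hid the multimeter and partly the tweezers in the last picture, so those are unconfirmed, but it never went near them.

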